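# Sort culture reagents and microscope supplies into their trays

## Task

Clear up the mixed things on the bench: stand the two culture reagent bottles (red cap and white cap) in the blue tray, and the two microscope supplies (the amber oil dropper and the black-lidded objective pot) in the yellow tray. Keep everything upright and set it down gently on the tray floor without dropping it, and leave the timer and the green marker where they are.

Things in the scene. Friction and masses are not known exactly. Their poses are not given: they have to be found in the camera images.
- red_cap_bottle: Culture reagent bottle with red screw cap: upright round clear bottle with a pale label band, body 50 mm diameter up to about 75 mm height, narrower shoulder and cap above (about 34 mm), 104 mm high, about 110 g. Origin: centre of the underside; z up its axis.
- white_cap_bottle: Culture reagent bottle with white screw cap: upright round clear bottle with a pale label band, body 52 mm diameter up to about 75 mm height, narrower shoulder and cap above (about 34 mm), 108 mm high, about 120 g. Origin: centre of the underside; z up its axis.
- oil_dropper: Immersion oil dropper for the microscope: small upright amber bottle with a black pointed dropper top, body 29 mm diameter up to about 45 mm height, 79 mm high overall, about 40 g. Origin: centre of the underside; z up its axis.
- objective_pot: Pot that holds a spare microscope objective: short upright white pot with a wide black screw lid, 42 mm diameter, 50 mm high, about 90 g. Origin: centre of the underside; z up its axis.
- blue_tray: Blue open tray, fixed to the bench. Outer 84 x 168 mm, 18 mm high; walls and floor 4 mm thick (inside 76 x 160 mm, floor 4 mm above the bench), no dividers. One tray stands close to a window sill (front edge x = 0.63, underside 178 mm up), the other nearer and to the left; either may be either. Origin: centre of the underside; own x across the short side, y along the long side, z up.
- yellow_tray: Yellow open tray, fixed to the bench. Outer 84 x 168 mm, 18 mm high; walls and floor 4 mm thick (inside 76 x 160 mm, floor 4 mm above the bench), no dividers. One tray stands close to a window sill (front edge x = 0.63, underside 178 mm up), the other nearer and to the left; either may be either. Origin: centre of the underside; own x across the short side, y along the long side, z up.
- timer: Bystander, leave alone: white square laboratory timer lying face up, loose, 62 x 62 x 16 mm. Origin: centre of the underside.
- green_marker: Bystander, leave alone: white marker pen with green cap lying on the bench, loose, 13 x 140 x 14 mm. Origin: centre of the underside; own y along the pen.

How it is judged:
At the end, for the whole second after the job is handed in: Both bottles stand in the blue tray and the oil dropper and the objective pot stand in the yellow tray: each with its foot flat on the tray floor (within 5 mm of it), its axis inside the walls, upright within about 7 degrees, released and at rest (x of red_cap_bottle in the frame of blue_tray between -0.038 and 0.038 m and y of red_cap_bottle in the frame of blue_tray between -0.08 and 0.08 m and z of red_cap_bottle in the frame of blue_tray between 0 and 0.009 m and angle between each of red_cap_bottle, white_cap_bottle, oil_dropper, objective_pot's own z axis and vertical below 0.12 rad and linear speed of each of red_cap_bottle, white_cap_bottle, oil_dropper, objective_pot below 0.02 m/s and angular speed of each of red_cap_bottle, white_cap_bottle, oil_dropper, objective_pot below 0.2 rad/s and contact force between the fingers and red_cap_bottle below 0.1 N and x of white_cap_bottle in the frame of blue_tray between -0.038 and 0.038 m and y of white_cap_bottle in the frame of blue_tray between -0.08 and 0.08 m and z of white_cap_bottle in the frame of blue_tray between 0 and 0.009 m and contact force between the fingers and white_cap_bottle below 0.1 N and x of oil_dropper in the frame of yellow_tray between -0.038 and 0.038 m and y of oil_dropper in the frame of yellow_tray between -0.08 and 0.08 m and z of oil_dropper in the frame of yellow_tray between 0 and 0.009 m and contact force between the fingers and oil_dropper below 0.1 N and x of objective_pot in the frame of yellow_tray between -0.038 and 0.038 m and y of objective_pot in the frame of yellow_tray between -0.08 and 0.08 m and z of objective_pot in the frame of yellow_tray between 0 and 0.009 m and contact force between the fingers and objective_pot below 0.1 N); the robot touches nothing.
It fails at once if the timer or the green marker is moved by more than 15 mm (distance of any of timer, green_marker from where it was at the start of the episode above 0.015 m).
It fails at once if a bottle, the dropper or the pot is tipped by more than about 35 degrees (angle between any of red_cap_bottle, white_cap_bottle, oil_dropper, objective_pot's own z axis and vertical above 0.6 rad).
It fails at once if a bottle, the dropper or the pot is dropped or thrown (moves faster than 0.7 m/s out of the fingers, as after a fall of 25 mm) ((linear speed of red_cap_bottle above 0.7 m/s and contact force between the fingers and red_cap_bottle below 0.05 N) or (linear speed of white_cap_bottle above 0.7 m/s and contact force between the fingers and white_cap_bottle below 0.05 N) or (linear speed of oil_dropper above 0.7 m/s and contact force between the fingers and oil_dropper below 0.05 N) or (linear speed of objective_pot above 0.7 m/s and contact force between the fingers and objective_pot below 0.05 N)).
It also fails if it takes over 122 s, if anything falls off the work surface, if the arm or the gripper's body presses on something with over 40 N, if the wrist force passes 120 N, or if a joint passes its speed limit or range.

## Robot

A 6-joint arm with a two-finger parallel gripper is mounted at the origin on the work surface; the furniture and walls round the work are solid. World frame = base frame: x ahead of the robot, y to its left, z up, the work surface at z = 0. Lengths are in m, angles in rad, forces in N, time in s.
With the tool pointing down it reaches from about 0.35 to 0.725 m from the base axis. Payload 4.3 kg.
Tool frame: the origin (TCP) lies on the centre line of the jaws, within the pads' length; the fingertips stand 19 mm ahead of it and the grasp point (between the pads) is the TCP (tip_reach is the distance from the TCP to the fingertips, in m); z points along the fingers, y is the line along which they close (so a half turn about z gives the same grasp; the last joint's range is limited). The gripper opens to 85 mm and grips with 20 to 120 N. Pads are 22 mm wide; open, the fingers measure 114 mm over their backs; the gripper's body (76 mm by 85 mm) begins 54 mm behind the grasp point. The pads swing forward as they close: fully open they stand 13 mm farther back than shut.
Start: joints at [-1.277, 0.377, 0.081, 1.274, 0, 1.46], TCP at [0.226, -0.529, 0.25] pointing down, gripper open.
Joint ranges: [-2.72, 2.72], [-0.84, 1.66], [-1.02, 1.22], [-1.77, 2.12], [-1.37, 1.28], [-3.14, 3.14]. Speed limits (rad/s): [2.57, 2.57, 3.14, 3.14, 3.14, 3.14].

## Interface

Orientations are given as a unit quaternion [x, y, z, w].
In Python, from plant import sense, snapshot, job_done, tip_reach gives the robot as it stands.
- The arm moves only by the shell command python3 -m handwheel 'ROWS' [FORCE]. ROWS is JSON, a list that holds one entry, the list of rows, each a list of 7 numbers: the turn, a rotation vector about the tool's x, y, z in degrees, then the shift along the tool's x, y, z in m, then the opening, from 0 (shut) to 1 (fully open). In form: [[[rx, ry, rz, tx, ty, tz, grip], ...]]. A call has 1 to 12 rows; each row shifts and turns the commanded pose from where the row before left it, along the tool's axes as they then stand; what a row does not reach is not made up. A row lasts 1/10 s, in which the tool goes at most 50 mm and 8.59 degrees, less where a joint would pass 70% of its speed; a pose out of reach is approached as far as the arm can. A call is refused whole if a number of a shift passes 0.05 or a number of a turn 8.59, either way. A call with a gripper value outside its range is refused whole. The fingers move at their own pace and stop on an object; FORCE is the grip in N (left out, the last holds). Time passes only in rows, so rows that do not move let the fingers close. It gives the time, the measured TCP pose, the force, the opening and the grip force at its end, in the units of the state.
- sense(): the state, without advancing time (a new reading comes with each control period).
- snapshot(name): name is "scene" or "top"; returns a dict with "image" (420x560x3 uint8, red, green, blue), "fx", "fy", "cx", "cy" (pixels), "T" (4x4, takes a point from camera to world coordinates). Camera axes: x right, y up, looking along -z (the intrinsics and any distortion apply to the point x, -y, -z); pixel columns grow to the right and rows downward; lengths in m; the calibration is good to about 2 mm. A picture is of the moment at which its call begins. There is no depth.
- job_done(): hands the job in; it is judged then, once.
The state is a dict: "clock": time; "joints": joint angles; "dq": joint speeds; "effort": joint torques, N m; "position": TCP position; "tool_rot": TCP orientation; "ft_force": force on the tool from outside, world axes, zero at the start; "wrist_torque": the same for the moment, N m; "finger_gap": finger opening in m; "grasp_force": force on a finger pad.
Only numpy, scipy, OpenCV 4.12 (cv2) and the standard library are available. Lean on these libraries where they do the work, as an engineer would, in place of code of your own. Each camera call takes 0.05 s, during which the arm holds its last target. There are 200 camera calls.

## Working session

There is one attempt and no reset: what is moved stays moved. The work goes in short steps, Python scripts to look and compute and a shell command to move; the robot and the scene stay as the last step left them, time stands still between calls to the robot, and variables do not carry over. Pictures are saved under pics/ and viewed, at most 14 in all, crops included, and the job is handed in when it is done.

```bash
ls; mkdir -p pics; python3 - <<'E'
from plant import *
import cv2
s=sense();print({k:s[k] for k in("clock","position","tool_rot","finger_gap")},tip_reach)
for n in("scene","top"):
    d=snapshot(n);cv2.imwrite(f"pics/{n}0.png",d["image"][:,:,::-1]);print({k:v for k,v in d.items() if k!="image"})
E
```

```text
pics
{'clock': 0.0, 'position': array([ 0.22575699, -0.52818513,  0.24935861]), 'tool_rot': array([ 9.79687196e-01,  2.00529323e-01, -9.97213085e-05, -9.88832811e-04]), 'finger_gap': 0.08545160870384991} 0.019
{'fx': 525.2788458535819, 'fy': 525.2788458535819, 'cx': 280.51997061355803, 'cy': 209.74629918651868, 'T': array([[ 0.65328897,  0.46223566, -0.59962631, -0.23706269],
       [-0.75710583,  0.39668305, -0.51906967, -0.64212693],
       [-0.00207092,  0.79308307,  0.60910997,  0.73651498],
       [ 0.        ,  0.        ,  0.        ,  1.        ]])}
{'fx': 545.7088404767854, 'fy': 545.7088404767854, 'cx': 274.2679075643951, 'cy': 212.3375130863514, 'T': array([[ 0.02529154,  0.99385518, -0.10776003,  0.33353457],
       [-0.9994195 ,  0.02759888,  0.0199743 , -0.02707923],
       [ 0.02282561,  0.10719229,  0.99397626,  1.34892569],
       [ 0.        ,  0.        ,  0.        ,  1.        ]])}
```

View pics/scene0.png

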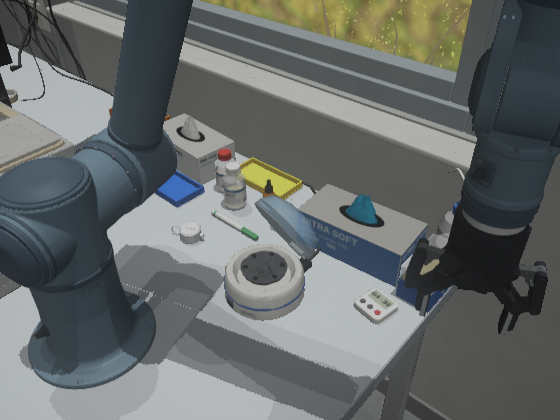

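View pics/top0.png

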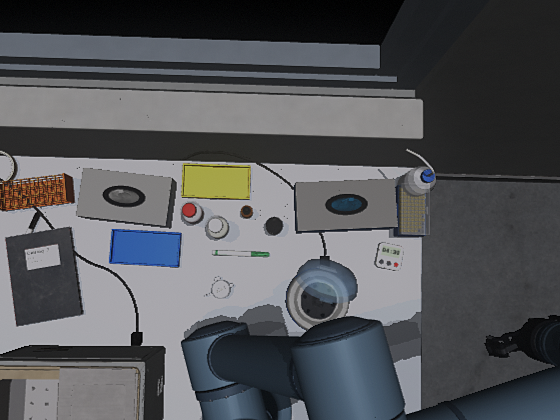

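The scene view shows the bottles next to the yellow tray, with tissue boxes on both sides. In the top view, red cap is at (191,211), white cap (217,227), dropper (247,212), pot (273,226), yellow tray (216,182), blue tray (146,248), and marker (240,253). Next I'll measure them with masks.

```bash
cat > h.py <<'E'
import numpy as np,cv2
from plant import *
def ray(d,uv,z):
    T=d["T"];r=T[:3,:3]@np.array([(uv[0]-d["cx"])/d["fx"],-(uv[1]-d["cy"])/d["fy"],-1])
    return T[:3,3]+r*(z-T[2,3])/r[2]
def mask(img,lo,hi,box):
    m=cv2.inRange(cv2.cvtColor(img,cv2.COLOR_RGB2HSV),lo,hi);o=np.zeros_like(m);x0,y0,x1,y1=box;o[y0:y1,x0:x1]=m[y0:y1,x0:x1];return o
def big(m):
    c,_=cv2.findContours(m,cv2.RETR_EXTERNAL,cv2.CHAIN_APPROX_NONE);return max(c,key=cv2.contourArea)
E
python3 - <<'E'
from h import *
d=snapshot("top");im=d["image"]
for n,lo,hi,b,z in [("yel",(22,100,80),(35,255,255),(175,155,260,205),.018),("blue",(100,120,60),(125,255,255),(100,220,190,275),.018),
 ("red",(170,120,60),(180,255,255),(175,195,206,228),.104),("red2",(0,150,60),(8,255,255),(175,195,206,228),.104),("pot",(0,0,0),(180,255,75),(260,213,287,240),.05),("drop",(0,0,0),(180,255,110),(236,202,258,222),.045),("green",(50,80,40),(85,255,255),(205,240,280,265),.01)]:
    m=mask(im,lo,hi,b)
    if not m.any(): print(n,"none");continue
    c=big(m);r=cv2.minAreaRect(c);print(n,np.round(cv2.boundingRect(c)),np.round(r[0],1),np.round(r[1],1),r[2])
    P=np.array([ray(d,p,z)[:2] for p in cv2.boxPoints(r)]);print("  ",P.mean(0).round(4),P.round(3).tolist())
for n,uv,z in [("white",(217,225),.108),("redcap",(190.5,209.5),.104),("marker_l",(212,252),.007),("marker_r",(269,254),.007),("boxL_r",(175,178),.1),("boxL_r",(175,178),.08),("boxR_l",(295,182),.1)]: print(n,ray(d,uv,z).round(3))
t=cv2.resize(im[150:270,95:305],None,fx=3.8,fy=3.8,interpolation=cv2.INTER_CUBIC);cv2.imwrite("pics/c1.png",t[:,:,::-1])
s=snapshot("scene");cv2.imwrite("pics/s1.png",cv2.resize(s["image"][100:280,90:340],None,fx=3.2,fy=3.2,interpolation=cv2.INTER_CUBIC)[:,:,::-1])
E
```

```text
yel [181 163  70  36] [215.5 180.7] [68.3 33.5] 1.9091525077819824
   [0.5523 0.0927] [[0.511, 0.176], [0.594, 0.177], [0.594, 0.009], [0.51, 0.009]]
blue [109 229  72  38] [144.4 247.5] [69.9 34.5] 3.179830312728882
   [0.3835 0.2586] [[0.344, 0.343], [0.428, 0.343], [0.423, 0.174], [0.339, 0.175]]
red [185 215   1   1] [185. 215.] [0. 0.] 0.0
   [0.4567 0.1517] [[0.457, 0.152], [0.457, 0.152], [0.457, 0.152], [0.457, 0.152]]
red2 [182 203  14  14] [188.6 209.7] [12.5 12.1] 63.43495178222656
   [0.4691 0.144 ] [[0.475, 0.163], [0.488, 0.139], [0.463, 0.125], [0.45, 0.149]]
pot [266 217  17  18] [274.  225.5] [17. 16.] 90.0
   [ 0.4428 -0.0533] [[0.463, -0.034], [0.464, -0.072], [0.423, -0.073], [0.422, -0.035]]
drop [240 206  13  13] [246. 212.] [12. 12.] 90.0
   [0.4738 0.0146] [[0.488, 0.029], [0.489, 0.001], [0.46, -0.0], [0.459, 0.029]]
green [251 252  18   4] [259.5 253.5] [ 3. 17.] 90.0
   [ 0.3764 -0.0204] [[0.38, 0.0], [0.381, -0.041], [0.373, -0.041], [0.372, 0.0]]
white [0.435 0.078 0.108]
redcap [0.47  0.14  0.104]
marker_l [0.377 0.096 0.007]
marker_r [ 0.376 -0.044  0.007]
boxL_r [0.542 0.179 0.1  ]
boxL_r [0.546 0.182 0.08 ]
boxR_l [ 0.541 -0.098  0.1  ]
```

View pics/c1.png

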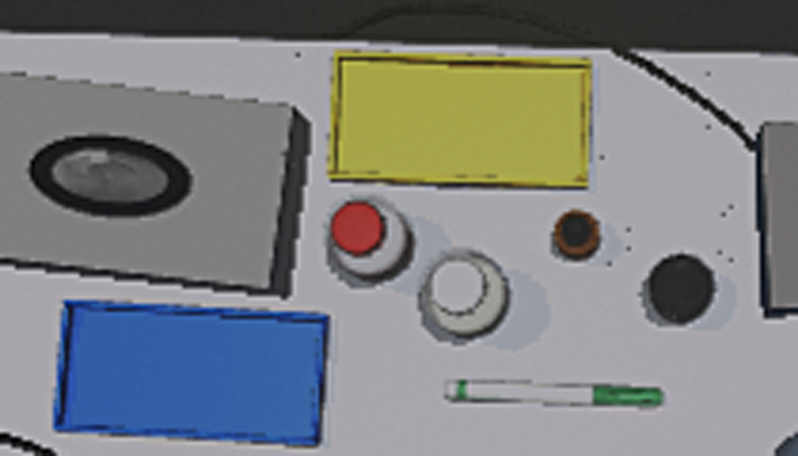

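View pics/s1.png

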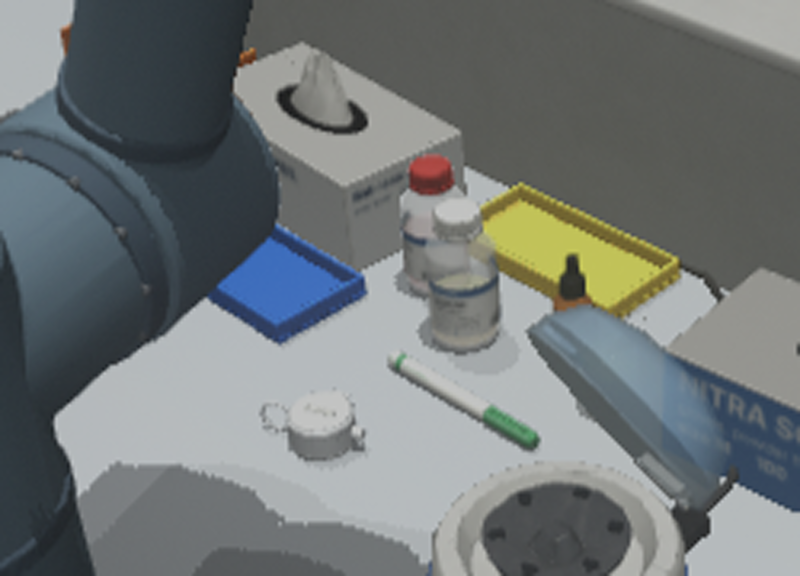

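The views confirm the layout. Crop pixels are red cap (357,228), white cap (459,288), dropper (577,235), pot lid (682,289), and the near-right top corner of the left tissue box (271,290). I'll triangulate the caps, the box corners and the centrifuge lid.

```bash
python3 - <<'E'
from h import *
a=snapshot("top");b=snapshot("scene")
def P(d):
    T=np.linalg.inv(d["T"]);K=np.array([[d["fx"],0,d["cx"]],[0,d["fy"],d["cy"]],[0,0,1]])
    return K@np.diag([1,-1,-1])@T[:3]
C=lambda u,v:(95+u/3.8,150+v/3.8)
S=lambda u,v:(90+u/3.2,100+v/3.2)
for n,p,q in [("red",C(357,228),S(432,164)),("white",C(459,288),S(458,211)),("boxnear",C(271,290),S(345,183)),("boxfar",C(292,106),S(462,131)),("tissueL",(124,192),S(322,55)),("lidtop",(325,258),S(560,320)),("tissueR",(346,203),(362,198)),("RboxFL",(296,231),(303,228))]:
    X=cv2.triangulatePoints(P(a),P(b),np.array(p,float),np.array(q,float)).ravel();X=X[:3]/X[3];print(n,X.round(3))
for n,u,z in[("red",C(357,228),.104),("white",C(459,288),.108),("drop",C(577,235),.045),("pot",C(682,289),.05)]:print(n,ray(a,u,z).round(4))
E
```

```text
red [0.47  0.142 0.103]
white [0.435 0.08  0.106]
boxnear [0.432 0.196 0.083]
boxfar [0.547 0.189 0.079]
tissueL [0.501 0.288 0.129]
lidtop [ 0.344 -0.143  0.176]
tissueR [ 0.494 -0.216  0.126]
RboxFL [ 0.437 -0.112  0.029]
red [0.4685 0.1432 0.104 ]
white [0.4336 0.0803 0.108 ]
drop [0.4743 0.0126 0.045 ]
pot [ 0.4414 -0.0545  0.05  ]
```

```bash
python3 -m handwheel '[[[0,0,-8.4,0,0,-0.01,1],[0,0,-8.4,0,0,-0.01,1],[0,0,-8.4,0,0,-0.01,1],[0,0,-8.4,0,0,-0.01,1],[0,0,-8.4,0,0,-0.01,1],[0,0,-8.4,0,0,-0.01,1],[0,0,-8.4,0,0,-0.01,1],[0,0,-8.1,0,0,-0.01,1],[0,0,0,0,0,0,1]]]' 40
```

```text
clock: 1.2
position: [0.2261, -0.5294, 0.3317]
tool_rot: [0.707, 0.707, -0.001, 0.001]
ft_force: [-0.1, 0.2, 0.5]
finger_gap: 0.0856
grasp_force: 0.0
```

```bash
python3 -m handwheel '[[[0,0,0,0.04,0.018,0,1],[0,0,0,0.045,0.018,0,1],[0,0,0,0.045,0.018,0,1],[0,0,0,0.045,0.018,0,1],[0,0,0,0.045,0.018,0,1],[0,0,0,0.045,0.018,0,1],[0,0,0,0.045,0.018,0,1],[0,0,0,0.045,0.018,0,1],[0,0,0,0.045,0.018,0,1],[0,0,0,0.045,0.018,0,1],[0,0,0,0.045,0.015,0,1],[0,0,0,0.045,0.013,0,1]]]'; python3 -m handwheel '[[[0,0,0,0.04,0,0,1],[0,0,0,0.035,0,0,1],[0,0,0,0,0,0.03,1],[0,0,0,0,0,0.03,1],[0,0,0,0,0,0.03,1],[0,0,0,0,0,0.03,1],[0,0,0,0,0,0,1]]]'
```

```text
clock: 2.4
position: [0.4338, 0.0084, 0.3298]
tool_rot: [0.708, 0.706, -0.0, 0.0]
ft_force: [0.6, -0.2, -0.3]
finger_gap: 0.0855
grasp_force: 0.0
clock: 3.1
position: [0.4298, 0.0813, 0.2061]
tool_rot: [0.708, 0.706, -0.003, -0.003]
ft_force: [-1.2, 0.8, 0.7]
finger_gap: 0.0851
grasp_force: 0.0
```

```bash
python3 -m handwheel '[[[0,0,0,0,0.003,0.02,1],[0,0,0,0,0,0.02,1],[0,0,0,0,0,0.02,1],[0,0,0,0,0,0.02,1],[0,0,0,0,0,0.02,1],[0,0,0,0,0,0.02,1],[0,0,0,0,0,0.015,1],[0,0,0,0,0,0.008,1],[0,0,0,0,0,0,1],[0,0,0,0,0,0,1]]]'; python3 - <<'E'
from h import *
for n in("scene","top"):cv2.imwrite(f"pics/{n}2.png",snapshot(n)["image"][:,:,::-1])
a=cv2.imread("pics/scene2.png")[100:280,90:340];b=cv2.imread("pics/top2.png")[130:310,95:345]
cv2.imwrite("pics/p2.png",cv2.resize(np.hstack([a,b]),(800,288)))
E
```

```text
clock: 4.1
position: [0.4374, 0.0813, 0.0682]
tool_rot: [0.707, 0.707, 0.0, 0.0]
ft_force: [0.2, 0.0, 0.1]
finger_gap: 0.0851
grasp_force: 0.0
```

View pics/p2.png

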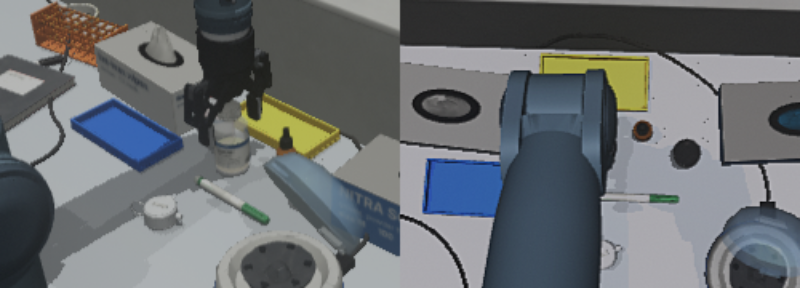

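The jaws straddle the white bottle at about (232,140) in the left panel, and the red bottle is hidden but untouched (forces are near zero). I'll lower slightly, close and lift.

```bash
python3 -m handwheel '[[[0,0,0,0,-0.003,0.005,1],[0,0,0,0,0,0,0.6],[0,0,0,0,0,0,0.4],[0,0,0,0,0,0,0.3],[0,0,0,0,0,0,0.3],[0,0,0,0,0,0,0.3],[0,0,0,0,0,0,0.3],[0,0,0,0,0,0,0.3]]]' 40;python3 -m handwheel '[[[0,0,0,0,0,-0.005,0.3],[0,0,0,0,0,-0.01,0.3],[0,0,0,0,0,-0.02,0.3],[0,0,0,0,0,-0.03,0.3],[0,0,0,0,0,-0.03,0.3],[0,0,0,0,0,-0.03,0.3],[0,0,0,0,0,-0.02,0.3],[0,0,0,0,0,0,0.3]]]' 40
```

```text
clock: 5.0
position: [0.4337, 0.0813, 0.0625]
tool_rot: [0.707, 0.707, 0.0, 0.0]
ft_force: [-0.8, 0.3, 4.3]
finger_gap: 0.0509
grasp_force: 41.4
clock: 5.8
position: [0.4358, 0.0815, 0.2106]
tool_rot: [0.707, 0.707, 0.002, 0.002]
ft_force: [-0.3, 0.6, -1.0]
finger_gap: 0.0504
grasp_force: 42.0
```

```bash
python3 -m handwheel '[[[0,0,0,0.01,-0.005,0,0.3],[0,0,0,0.02,-0.01,0,0.3],[0,0,0,0.025,-0.01,0,0.3],[0,0,0,0.025,-0.01,0,0.3],[0,0,0,0.025,-0.01,0,0.3],[0,0,0,0.02,-0.008,0,0.3],[0,0,0,0.013,-0.004,0,0.3],[0,0,0,0,0,0,0.3],[0,0,0,0,0,0.02,0.3],[0,0,0,0,0,0.02,0.3],[0,0,0,0,0,0.02,0.3],[0,0,0,0,0,0,0.3]]]' 40
```

```text
clock: 7.0
position: [0.3734, 0.2177, 0.144]
tool_rot: [0.707, 0.707, -0.004, -0.001]
ft_force: [-1.4, 0.3, -0.5]
finger_gap: 0.0506
grasp_force: 42.0
```

```bash
python3 -m handwheel '[[[0,0,0,0,0.002,0.02,0.3],[0,0,0,0,0,0.02,0.3],[0,0,0,0,0,0.015,0.3],[0,0,0,0,0,0.01,0.3],[0,0,0,0,0,0.003,0.3],[0,0,0,0,0,0,0.3],[0,0,0,0,0,0,0.3]]]' 40; python3 - <<'E'
from h import *
a=snapshot("scene")["image"][100:280,40:290];cv2.imwrite("pics/p3.png",cv2.resize(a,(750,540),interpolation=2)[:,:,::-1])
E
```

```text
clock: 7.7
position: [0.3791, 0.2195, 0.08]
tool_rot: [0.707, 0.707, 0.001, 0.0]
ft_force: [-0.1, -0.5, -0.8]
finger_gap: 0.051
grasp_force: 42.0
```

View pics/p3.png

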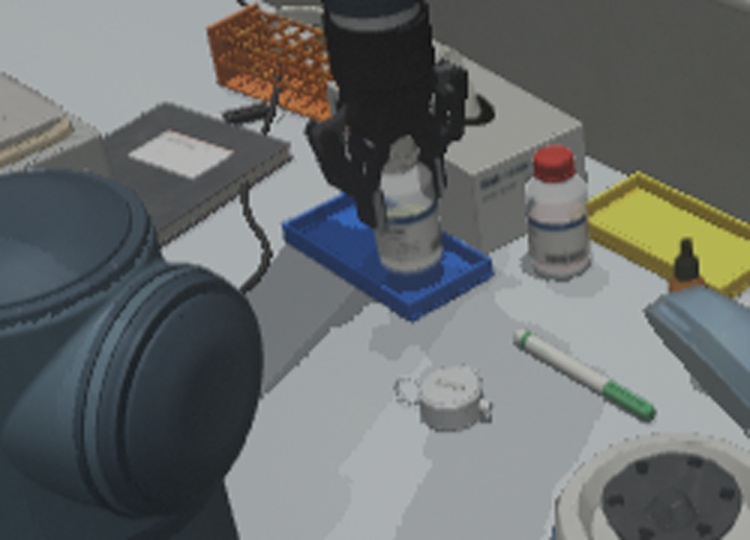

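The white bottle hangs over the near-right half of the blue tray, with its foot at about (410,265) and clear of the walls. I'll lower it to the floor.

```bash
python3 -m handwheel '[[[0,0,0,0,0,0.004,0.3],[0,0,0,0,0,0.004,0.3],[0,0,0,0,0,0.002,0.3],[0,0,0,0,0,0.001,0.3],[0,0,0,0,0,0,0.3],[0,0,0,0,0,0,0.3]]]' 40
```

```text
clock: 8.35
position: [0.3785, 0.2193, 0.0683]
tool_rot: [0.707, 0.707, -0.0, 0.0]
ft_force: [0.2, 0.4, -0.5]
finger_gap: 0.0509
grasp_force: 42.0
```

```bash
python3 -m handwheel '[[[0,0,0,0,0,0.001,0.3],[0,0,0,0,0,0.001,0.3],[0,0,0,0,0,0,0.3],[0,0,0,0,0,0,0.3]]]' 40
```

```text
clock: 8.75
position: [0.3787, 0.2194, 0.0666]
tool_rot: [0.707, 0.707, 0.0, 0.0]
ft_force: [-0.2, -0.8, 3.3]
finger_gap: 0.0508
grasp_force: 42.3
```

```bash
python3 -m handwheel '[[[0,0,0,0,0,0,0.65],[0,0,0,0,0,0,0.75],[0,0,0,0,0,0,0.75],[0,0,0,0,0,0,0.75],[0,0,0,0,0,0,0.75],[0,0,0,0,0,-0.005,0.75],[0,0,0,0,0,-0.01,0.75],[0,0,0,0,0,-0.02,0.75],[0,0,0,0,0,-0.03,0.75],[0,0,0,0,0,-0.04,0.75],[0,0,0,0,0,-0.04,0.75],[0,0,0,0,0,0,0.75]]]' 40;python3 - <<'E'
from h import *
a=snapshot("scene")["image"][100:280,40:290];cv2.imwrite("pics/p4.png",cv2.resize(a,(750,540),interpolation=2)[:,:,::-1])
E
```

```text
clock: 9.95
position: [0.382, 0.2207, 0.2175]
tool_rot: [0.707, 0.707, 0.005, 0.002]
ft_force: [1.4, 0.0, -0.5]
finger_gap: 0.0641
grasp_force: 0.0
```

View pics/p4.png

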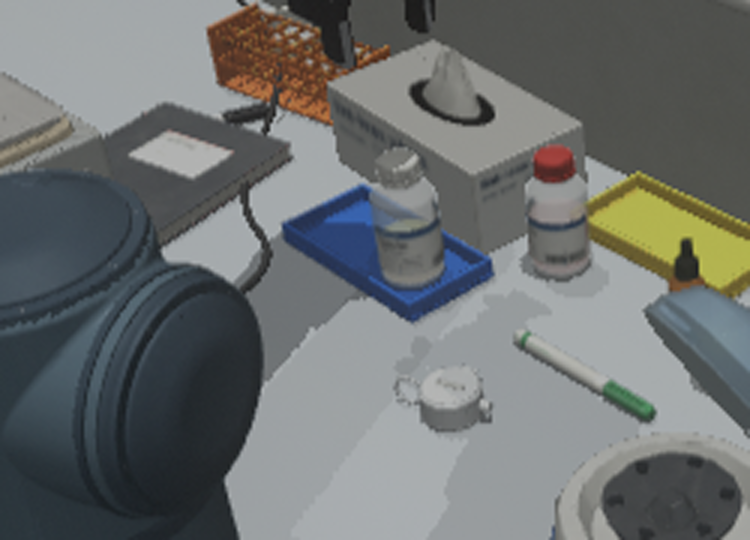

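The white bottle stands in the blue tray at about (410,220), perhaps leaning slightly left. I'll compare it with the projection of an upright axis while moving on to the red bottle.

```bash
cat >> h.py <<'E'
def proj(d,X):
    p=np.linalg.inv(d["T"])@np.r_[X,1];return np.array([d["cx"]+d["fx"]*p[0]/-p[2],d["cy"]-d["fy"]*p[1]/-p[2]])
E
python3 - <<'E'
from h import *
d=snapshot("scene")
f=lambda X:((proj(d,X)-[40,100])*3).round(0)
print("white",f([.3787,.2194,.004]),f([.3787,.2194,.112]),"red",f([.469,.143,0]),f([.469,.143,.104]))
im=cv2.resize(d["image"][140:210,150:240],None,fx=8,fy=8,interpolation=2)
for X,h in(([.3787,.2194],.004),([.469,.143],0)):
    a,b=[tuple(((proj(d,X+[z])-[150,140])*8).astype(int)) for z in(h,h+.108)];cv2.line(im,[int(v) for v in a],[int(v) for v in b],(255,0,0),1)
cv2.imwrite("pics/p5.png",im[:,:,::-1])
E
python3 -m handwheel '[[[0,0,0,-0.01,0.02,0,1],[0,0,0,-0.015,0.02,0,1],[0,0,0,-0.02,0.02,0,1],[0,0,0,-0.02,0.02,0,1],[0,0,0,-0.01,0.008,0,1],[0,0,0,-0.002,0,0,1],[0,0,0,0,0,0,1]]]' 40
```

```text
white [411. 273.] [394. 157.] red [559. 263.] [551. 153.]
clock: 10.75
position: [0.4653, 0.1424, 0.2105]
tool_rot: [0.707, 0.707, -0.001, -0.001]
ft_force: [-0.7, -0.8, -0.0]
finger_gap: 0.0855
grasp_force: 0.0
```

View pics/p5.png

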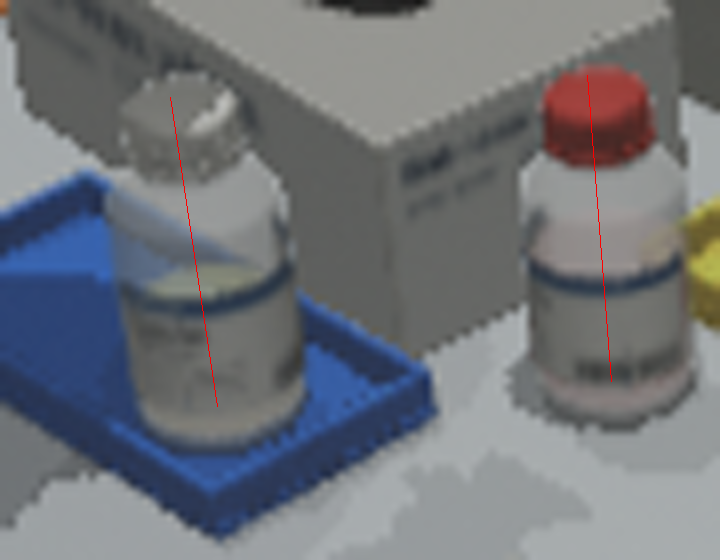

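The axis overlay matches both bottles, so white stands upright. Next is red.

```bash
python3 -m handwheel '[[[0,0,0,0,0.003,0.02,1],[0,0,0,0,0,0.025,1],[0,0,0,0,0,0.025,1],[0,0,0,0,0,0.025,1],[0,0,0,0,0,0.025,1],[0,0,0,0,0,0.015,1],[0,0,0,0,0,0.008,1],[0,0,0,0,0,0.003,1],[0,0,0,0,0,0,1]]]';python3 -m handwheel '[[[0,0,0,0,0,0,0.6],[0,0,0,0,0,0,0.4],[0,0,0,0,0,0,0.3],[0,0,0,0,0,0,0.3],[0,0,0,0,0,0,0.3],[0,0,0,0,0,0,0.3],[0,0,0,0,0,0,0.3]]]' 40
```

```text
clock: 11.65
position: [0.4693, 0.1428, 0.0655]
tool_rot: [0.707, 0.708, 0.0, -0.0]
ft_force: [-0.4, -0.0, -0.7]
finger_gap: 0.0854
grasp_force: 0.0
clock: 12.35
position: [0.4703, 0.1425, 0.0663]
tool_rot: [0.707, 0.707, 0.001, 0.001]
ft_force: [-1.6, -0.1, 5.7]
finger_gap: 0.0484
grasp_force: 41.6
```

```bash
python3 -m handwheel '[[[0,0,0,0,0,-0.005,0.3],[0,0,0,0,0,-0.01,0.3],[0,0,0,0,0,-0.02,0.3],[0,0,0,0,0,-0.03,0.3],[0,0,0,0,0,-0.03,0.3],[0,0,0,0,0,-0.03,0.3],[0,0,0,0,0,-0.03,0.3],[0,0,0,0,0,-0.02,0.3],[0,0,0,0,0,0,0.3]]]' 40;python3 -m handwheel '[[[0,0,0,0.005,-0.01,0,0.3],[0,0,0,0.01,-0.02,0,0.3],[0,0,0,0.02,-0.02,0,0.3],[0,0,0,0.025,-0.015,0,0.3],[0,0,0,0.025,-0.01,0,0.3],[0,0,0,0.025,-0.008,0,0.3],[0,0,0,0.02,-0.006,0,0.3],[0,0,0,0.015,-0.003,0,0.3],[0,0,0,0.01,0,0,0.3],[0,0,0,0,0,0.01,0.3],[0,0,0,0,0,0.02,0.3],[0,0,0,0,0,0,0.3]]]' 40
```

```text
clock: 13.25
position: [0.4715, 0.1427, 0.2439]
tool_rot: [0.707, 0.707, 0.003, 0.002]
ft_force: [0.4, 0.4, 0.1]
finger_gap: 0.0487
grasp_force: 41.6
clock: 14.45
position: [0.3753, 0.2954, 0.2069]
tool_rot: [0.707, 0.707, -0.003, -0.001]
ft_force: [-0.8, -0.7, -1.5]
finger_gap: 0.0485
grasp_force: 41.6
```

```bash
python3 -m handwheel '[[[0,0,0,0.001,0,0.02,0.3],[0,0,0,0,0,0.025,0.3],[0,0,0,0,0,0.025,0.3],[0,0,0,0,0,0.025,0.3],[0,0,0,0,0,0.02,0.3],[0,0,0,0,0,0.01,0.3],[0,0,0,0,0,0.005,0.3],[0,0,0,0,0,0,0.3],[0,0,0,0,0,0,0.3]]]' 40
```

```text
clock: 15.35
position: [0.3782, 0.2986, 0.0812]
tool_rot: [0.707, 0.707, 0.001, 0.0]
ft_force: [0.6, 0.0, -0.6]
finger_gap: 0.0483
grasp_force: 41.7
```

```bash
python3 -m handwheel '[[[0,0,0,0,0,0.004,0.3],[0,0,0,0,0,0.003,0.3],[0,0,0,0,0,0.002,0.3],[0,0,0,0,0,0.001,0.3],[0,0,0,0,0,0,0.3],[0,0,0,0,0,0,0.3]]]' 40
```

```text
clock: 15.95
position: [0.3773, 0.2983, 0.0704]
tool_rot: [0.707, 0.707, -0.0, 0.0]
ft_force: [-1.3, -0.7, 1.4]
finger_gap: 0.0484
grasp_force: 41.8
```

```bash
python3 -m handwheel '[[[0,0,0,0,0,0.001,0.3],[0,0,0,0,0,0,0.3],[0,0,0,0,0,0,0.3]]]' 40
```

```text
clock: 16.25
position: [0.3773, 0.2983, 0.0703]
tool_rot: [0.707, 0.707, 0.0, 0.0]
ft_force: [-4.2, -2.1, 11.4]
finger_gap: 0.0487
grasp_force: 42.8
```

```bash
python3 -m handwheel '[[[0,0,0,0,0,0,0.65],[0,0,0,0,0,0,0.75],[0,0,0,0,0,0,0.75],[0,0,0,0,0,0,0.75],[0,0,0,0,0,0,0.75],[0,0,0,0,0,-0.005,0.75],[0,0,0,0,0,-0.01,0.75],[0,0,0,0,0,-0.02,0.75],[0,0,0,0,0,-0.03,0.75],[0,0,0,0,0,-0.04,0.75],[0,0,0,0,0,-0.04,0.75],[0,0,0,0,0,0,0.75]]]' 40;python3 -m handwheel '[[[0,0,0,-0.02,0,0,0.75],[0,0,0,-0.04,0,0,0.75],[0,0,0,-0.04,0.01,0,0.75],[0,0,0,-0.04,0.02,0,0.6],[0,0,0,-0.04,0.02,0,0.6],[0,0,0,-0.04,0.02,0,0.6],[0,0,0,-0.035,0.015,0,0.6],[0,0,0,-0.02,0.01,0,0.6],[0,0,0,-0.01,0.002,0,0.6],[0,0,0,0,0,0,0.6]]]' 40
python3 - <<'E'
from h import *
d=snapshot("scene");a=d["image"][100:280,40:310];print(((proj(d,[.4743,.0135,.045])-[40,100])*2.96).round());cv2.imwrite("pics/p6.png",cv2.resize(a,(800,533),interpolation=2)[:,:,::-1])
E
```

```text
clock: 17.45
position: [0.3807, 0.3003, 0.2209]
tool_rot: [0.707, 0.707, 0.006, 0.001]
ft_force: [-0.0, 0.7, -0.4]
finger_gap: 0.0641
grasp_force: 0.0
clock: 18.45
position: [0.4745, 0.0127, 0.2142]
tool_rot: [0.708, 0.707, -0.0, -0.0]
ft_force: [-0.9, 0.6, 0.3]
finger_gap: 0.0513
grasp_force: 0.0
[672. 272.]
```

View pics/p6.png

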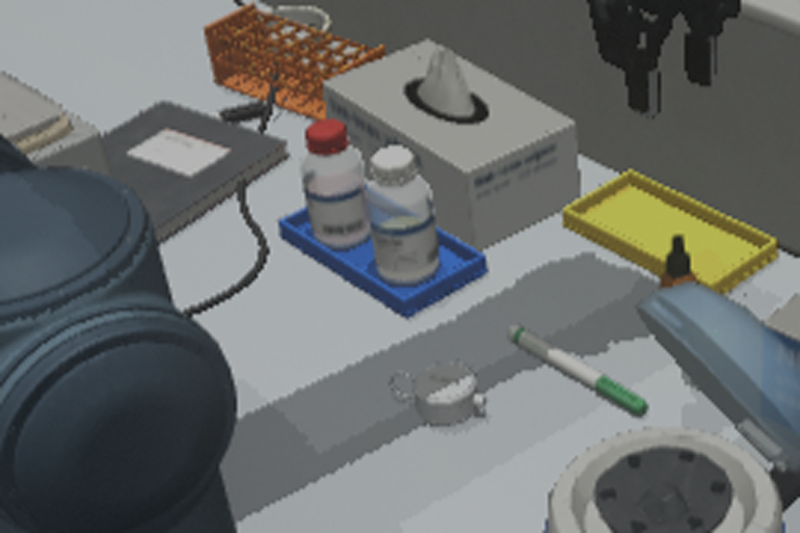

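Both bottles stand upright in the blue tray (red foot (342,235), white foot (408,270)). The jaws are above the dropper, whose tip is at (678,240). Descending on it.

```bash
python3 -m handwheel '[[[0,0,0,-0.001,0.001,0.02,0.6],[0,0,0,0,0,0.03,0.6],[0,0,0,0,0,0.03,0.6],[0,0,0,0,0,0.03,0.6],[0,0,0,0,0,0.03,0.6],[0,0,0,0,0,0.015,0.6],[0,0,0,0,0,0.01,0.6],[0,0,0,0,0,0.005,0.6],[0,0,0,0,0,0,0.6],[0,0,0,0,0,0,0.6]]]'; python3 - <<'E'
from h import *
d=snapshot("scene");a=d["image"][140:230,210:330];cv2.imwrite("pics/p7.png",cv2.resize(a,(800,600),interpolation=2)[:,:,::-1])
E
```

```text
clock: 19.5
position: [0.4764, 0.0126, 0.0451]
tool_rot: [0.707, 0.707, 0.001, 0.001]
ft_force: [0.6, -0.2, -0.2]
finger_gap: 0.0512
grasp_force: 0.0
```

View pics/p7.png

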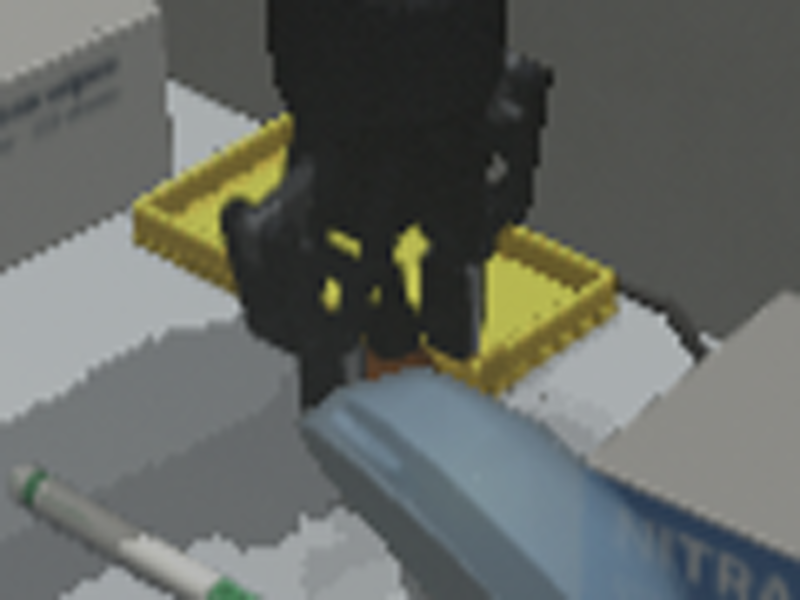

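The amber body shows between the pads at (395,360). Lowering 5 mm and gripping.

```bash
python3 -m handwheel '[[[0,0,0,-0.001,-0.001,0.005,0.6],[0,0,0,0,0,0,0.4],[0,0,0,0,0,0,0.2],[0,0,0,0,0,0,0.1],[0,0,0,0,0,0,0.1],[0,0,0,0,0,0,0.1],[0,0,0,0,0,0,0.1],[0,0,0,0,0,0,0.1]]]' 30;python3 -m handwheel '[[[0,0,0,0,0,-0.005,0.1],[0,0,0,0,0,-0.01,0.1],[0,0,0,0,0,-0.02,0.1],[0,0,0,0,0,-0.02,0.1],[0,0,0,0,0,-0.015,0.1],[0,0,0,0,0,0,0.1]]]'
```

```text
clock: 20.35
position: [0.4748, 0.0113, 0.0394]
tool_rot: [0.707, 0.707, 0.0, 0.0]
ft_force: [-0.0, -0.5, 3.4]
finger_gap: 0.0278
grasp_force: 29.9
clock: 20.95
position: [0.4766, 0.0112, 0.1119]
tool_rot: [0.707, 0.707, 0.002, 0.002]
ft_force: [0.9, -0.8, -0.5]
finger_gap: 0.0278
grasp_force: 29.7
```

```bash
python3 -m handwheel '[[[0,0,0,0.01,0.005,0,0.1],[0,0,0,0.02,0.01,0,0.1],[0,0,0,0.025,0.015,0,0.1],[0,0,0,0.025,0.015,0,0.1],[0,0,0,0.02,0.01,0,0.1],[0,0,0,0.012,0.008,0,0.1],[0,0,0,0.007,0.002,0,0.1],[0,0,0,0,0,0,0.1],[0,0,0,0,0,0,0.1]]]'; python3 -m handwheel '[[[0,0,0,0,0,0.01,0.1],[0,0,0,0,0,0.015,0.1],[0,0,0,0,0,0.015,0.1],[0,0,0,0,0,0.01,0.1],[0,0,0,0,0,0.006,0.1],[0,0,0,0,0,0,0.1],[0,0,0,0,0,0,0.1]]]'
```

```text
clock: 21.85
position: [0.5388, 0.1299, 0.1089]
tool_rot: [0.707, 0.707, -0.001, -0.0]
ft_force: [-1.0, -0.3, 0.7]
finger_gap: 0.0277
grasp_force: 29.7
clock: 22.55
position: [0.5397, 0.1303, 0.0535]
tool_rot: [0.707, 0.707, 0.0, 0.0]
ft_force: [-0.3, 0.6, -0.1]
finger_gap: 0.028
grasp_force: 29.7
```

```bash
python3 -m handwheel '[[[0,0,0,0,0,0.004,0.1],[0,0,0,0,0,0.003,0.1],[0,0,0,0,0,0.002,0.1],[0,0,0,0,0,0.001,0.1],[0,0,0,0,0,0,0.1],[0,0,0,0,0,0,0.1]]]'
```

```text
clock: 23.15
position: [0.5395, 0.1304, 0.0435]
tool_rot: [0.707, 0.707, -0.0, 0.0]
ft_force: [-0.3, -0.3, 2.6]
finger_gap: 0.0276
grasp_force: 29.9
```

```bash
python3 -m handwheel '[[[0,0,0,0,0,0,0.4],[0,0,0,0,0,0,0.55],[0,0,0,0,0,0,0.55],[0,0,0,0,0,0,0.55],[0,0,0,0,0,0,0.55],[0,0,0,0,0,-0.005,0.55],[0,0,0,0,0,-0.01,0.55],[0,0,0,0,0,-0.02,0.55],[0,0,0,0,0,-0.03,0.55],[0,0,0,0,0,-0.03,0.55],[0,0,0,0,0,-0.025,0.55],[0,0,0,0,0,0,0.55]]]';python3 -m handwheel '[[[0,0,0,-0.015,-0.01,0,0.55],[0,0,0,-0.03,-0.02,0,0.8],[0,0,0,-0.03,-0.02,0,0.8],[0,0,0,-0.03,-0.02,0,0.8],[0,0,0,-0.03,-0.015,0,0.8],[0,0,0,-0.03,-0.01,0,0.8],[0,0,0,-0.015,-0.003,0,0.8],[0,0,0,-0.005,0,0,0.8],[0,0,0,0,0,0,0.8],[0,0,0,0,0,0,0.8]]]'
python3 - <<'E'
from h import *
d=snapshot("scene");a=d["image"][100:250,180:380];cv2.imwrite("pics/p8.png",cv2.resize(a,(800,600),interpolation=2)[:,:,::-1])
E
```

```text
clock: 24.35
position: [0.5425, 0.1308, 0.1684]
tool_rot: [0.707, 0.707, 0.003, 0.003]
ft_force: [0.3, 0.9, 0.4]
finger_gap: 0.047
grasp_force: 0.0
clock: 25.35
position: [0.4418, -0.0541, 0.1633]
tool_rot: [0.707, 0.708, 0.0, -0.0]
ft_force: [0.0, -0.9, 0.5]
finger_gap: 0.0685
grasp_force: 0.0
```

View pics/p8.png

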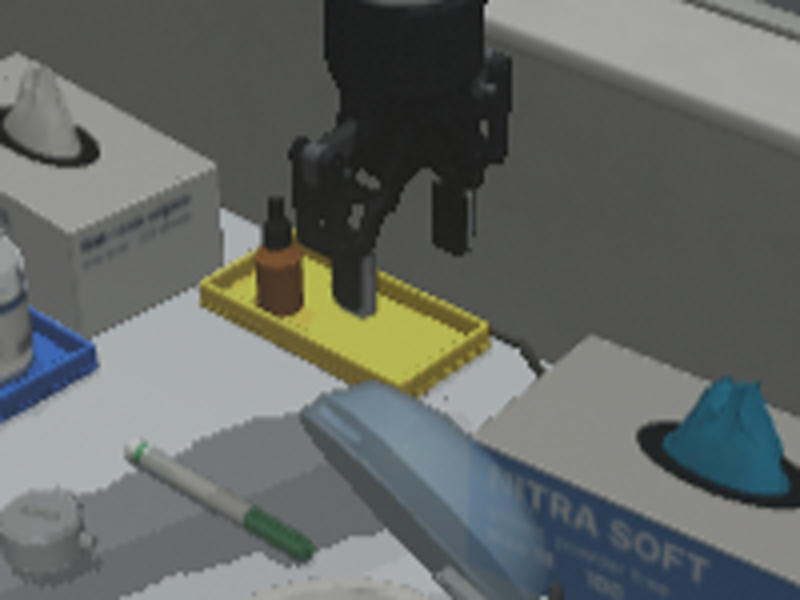

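The dropper stands upright in the yellow tray (foot at about (280,300)). Descending on the pot.

```bash
python3 -m handwheel '[[[0,0,0,0,0,0.015,0.8],[0,0,0,0,0,0.025,0.8],[0,0,0,0,0,0.025,0.8],[0,0,0,0,0,0.025,0.8],[0,0,0,0,0,0.02,0.8],[0,0,0,0,0,0.01,0.8],[0,0,0,0,0,0.005,0.8],[0,0,0,0,0,0,0.8],[0,0,0,0,0,0,0.8]]]'; python3 -m handwheel '[[[0,0,0,0,0,0,0.5],[0,0,0,0,0,0,0.3],[0,0,0,0,0,0,0.25],[0,0,0,0,0,0,0.25],[0,0,0,0,0,0,0.25],[0,0,0,0,0,0,0.25],[0,0,0,0,0,0,0.25]]]' 35
```

```text
clock: 26.3
position: [0.4425, -0.0547, 0.039]
tool_rot: [0.707, 0.707, 0.0, 0.001]
ft_force: [-0.6, 0.9, 0.3]
finger_gap: 0.0683
grasp_force: 0.0
clock: 27.0
position: [0.4426, -0.0549, 0.0393]
tool_rot: [0.707, 0.707, 0.001, 0.001]
ft_force: [-0.5, 0.5, 5.4]
finger_gap: 0.0416
grasp_force: 35.2
```

```bash
python3 -m handwheel '[[[0,0,0,0,0,-0.005,0.25],[0,0,0,0,0,-0.01,0.25],[0,0,0,0,0,-0.02,0.25],[0,0,0,0,0,-0.02,0.25],[0,0,0,0,0,-0.015,0.25],[0,0,0,0,0,0,0.25]]]';python3 -m handwheel '[[[0,0,0,0.01,0.005,0,0.25],[0,0,0,0.02,0.015,0,0.25],[0,0,0,0.02,0.02,0,0.25],[0,0,0,0.02,0.02,0,0.25],[0,0,0,0.02,0.02,0,0.25],[0,0,0,0.012,0.01,0,0.25],[0,0,0,0.008,0.007,0,0.25],[0,0,0,0,0,0,0.25],[0,0,0,0,0,0.01,0.25],[0,0,0,0,0,0.02,0.25],[0,0,0,0,0,0,0.25],[0,0,0,0,0,0,0.25]]]'
```

```text
clock: 27.6
position: [0.4435, -0.0552, 0.1108]
tool_rot: [0.707, 0.707, 0.001, 0.002]
ft_force: [-0.1, -0.5, -1.0]
finger_gap: 0.0413
grasp_force: 35.6
clock: 28.8
position: [0.537, 0.0547, 0.0777]
tool_rot: [0.707, 0.707, -0.001, -0.001]
ft_force: [-0.0, 0.5, -0.9]
finger_gap: 0.0416
grasp_force: 35.6
```

```bash
python3 -m handwheel '[[[0,0,0,0,0.004,0,0.25],[0,0,0,0,0.004,0.005,0.25],[0,0,0,0,0,0.01,0.25],[0,0,0,0,0,0.007,0.25],[0,0,0,0,0,0.003,0.25],[0,0,0,0,0,0,0.25],[0,0,0,0,0,0,0.25]]]'
```

```text
clock: 29.5
position: [0.5464, 0.0554, 0.0531]
tool_rot: [0.707, 0.707, -0.0, -0.0]
ft_force: [-0.0, 0.3, -1.0]
finger_gap: 0.0413
grasp_force: 35.6
```

```bash
python3 -m handwheel '[[[0,0,0,0,0,0.004,0.25],[0,0,0,0,0,0.003,0.25],[0,0,0,0,0,0.002,0.25],[0,0,0,0,0,0.001,0.25],[0,0,0,0,0,0,0.25],[0,0,0,0,0,0,0.25]]]'
```

```text
clock: 30.1
position: [0.5465, 0.0554, 0.0433]
tool_rot: [0.707, 0.707, -0.0, 0.0]
ft_force: [-1.4, 0.6, 1.1]
finger_gap: 0.0416
grasp_force: 35.7
```

Contact is just beginning, so one more half-step, then release and retreat.

```bash
python3 -m handwheel '[[[0,0,0,0,0,0.0005,0.25],[0,0,0,0,0,0,0.25],[0,0,0,0,0,0,0.5],[0,0,0,0,0,0,0.7],[0,0,0,0,0,0,0.7],[0,0,0,0,0,0,0.7],[0,0,0,0,0,0,0.7],[0,0,0,0,0,-0.005,0.7],[0,0,0,0,0,-0.01,0.7],[0,0,0,0,0,-0.02,0.7],[0,0,0,0,0,-0.03,0.7],[0,0,0,0,0,-0.03,0.7]]]';python3 -m handwheel '[[[0,0,0,0,-0.01,-0.03,0.7],[0,0,0,0,-0.02,-0.03,0.7],[0,0,0,-0.02,-0.03,-0.03,0.7],[0,0,0,-0.04,-0.03,0,0.7],[0,0,0,-0.04,-0.02,0,0.7],[0,0,0,-0.04,0,0,0.7],[0,0,0,-0.02,0,0,0.7],[0,0,0,0,0,0,0.7],[0,0,0,0,0,0,0.7]]]'
python3 - <<'E'
from h import *
s=snapshot("scene")["image"][100:280,60:310];d=snapshot("top");t=d["image"][150:300,95:303]
cv2.imwrite("pics/p9.png",np.hstack([cv2.resize(s,(400,288)),cv2.resize(t,(400,288))])[:,:,::-1])
c=big(mask(d["image"],(50,80,40),(85,255,255),(205,240,280,265)));print(cv2.boundingRect(c))
E
```

```text
clock: 31.3
position: [0.5463, 0.0554, 0.1394]
tool_rot: [0.707, 0.707, -0.0, -0.0]
ft_force: [0.4, -0.5, -0.2]
finger_gap: 0.0597
grasp_force: 0.0
clock: 32.2
position: [0.4367, -0.1046, 0.2284]
tool_rot: [0.707, 0.707, 0.0, 0.0]
ft_force: [0.3, -0.2, -1.1]
finger_gap: 0.0596
grasp_force: 0.0
(251, 252, 10, 4)
```

View pics/p9.png

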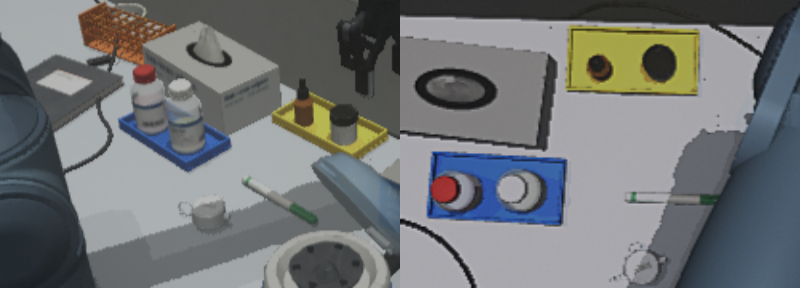

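All four items stand upright in their trays. In the right panel, red is at (455,190), white (520,190), dropper (598,68) and pot (660,62). The marker hasn't moved (its left edge is still at 251,252) and the arm is clear, so I'm handing in.

```bash
python3 -c "
from plant import *
print(job_done())"
```

```text
the job is handed in; nothing more can be done
None
```

I handed the job in at about 32 s: both bottles stand upright in the blue tray, and the dropper and pot stand upright in the yellow tray. The last pictures show the marker unmoved; the timer was hidden behind the arm there, but no move went near it. The hand-in gave no verdict.

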